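Hang a tube caddy by its keyhole on a sprung screw

TASK

Hang the small grey caddy on the screw of the slotted upright: lift it off the worktop by its fin, bring the wide part of its keyhole over the screw head until its back lies on the upright, then pull it down until the screw is fully home at the top of the slot and clamps the plate. Push and pull gently, by feel (under 20 N), let go with the caddy hanging straight, and leave the other things on the bench undisturbed.

Things in the scene. Friction and masses are not known exactly. Their poses are not given: they have to be found in the camera images.
- caddy_fin (a point): Centre of the caddy's grip fin, 98 mm above the caddy's underside and 34 mm in front of its back face. The fin is an upright blade 12 mm thick (y), from 70 to 120 mm above the underside and from 19 to 50 mm in front of the back face, joined to the plate by a bridge at its top; grip it from above across the 12 mm. Axes as the caddy's: z up, x out through its back. The caddy is loose, rigid, grey.
- caddy_hole (a point): Centre of the wide part of the caddy's keyhole, on the flat back face, 55 mm above the underside. It is an eight-sided hole 23 mm across, right through the 5 mm back plate. The caddy (0.09 to 0.18 kg) is an open tray 70 mm wide, 55 deep, 30 high; its back plate is 70 wide and 100 high, with a 40 mm wide tab up to 118. Axes: z up, x out through the back, to the upright when hung.
- caddy_slot (a point): Where the screw's axis ends when fully home, at the closed top of the slot: 24 mm above the centre of the wide hole, on the back face, axes the same. The slot is 9 mm wide. On the front of the plate, beside the slot, ramps rise from 12 to 28 mm above the hole centre to 4.5 mm height, then run flat; they draw the screw head outwards as the caddy is pulled down.
- stand_face (a point): Foot of the fixed upright: at worktop height, in the plane of its flat front face, mid-width. Axes: z up, x into the upright (its front looks along -x), y sideways. It is an aluminium profile 84 mm wide and 187 high with a 12 mm vertical groove in the middle of its front, on a dark foot plate 12 high and 160 wide that reaches 40 mm in front of the face and 90 behind.
- stand_top (a point): Top of the upright's front face, mid-width, 187 mm above the worktop. A steel screw stands out of the groove on the mid-line below. Its height differs each time and is not measured: axis 140 to 175 mm above the worktop; find it by feel or sight. Its round head is 16 mm across and 4 thick, front 10.5 mm and underside 6.5 mm from the face; shank 6 mm. Axes as stand_face.
- screw (a joint): How far the screw is drawn out of the upright against its spring (m): 0 at rest, 0.0028 when the caddy is fully home, flat on the face and clamped (a tilted plate also draws it out), negative when pushed in (stop at -0.003). Spring 0.9 N/mm. Pulling home takes 3 to 8 N on the ramps (the weight is not enough), then it stops hard; keep push and pull under 20 N: contact forces may sum to 50 N.
- timer: Bystander: white lab timer, 54x62x69 mm, origin under its centre. Leave alone.
- specimen_cup: Bystander: white specimen cup with a blue cap, 62 mm across, 64 high, origin under its centre. Leave alone.
- coverslip_box: Bystander: blue box, 48x64x20 mm, origin under its centre. Leave alone.
- marker: Bystander: marker pen lying down, 131 mm long, 15 thick, origin under its centre. Leave alone.
- forceps: Bystander: steel forceps lying down, 129 mm long, 18 wide, 8 high, origin under its centre. Leave alone.
There are look-alikes about, which are no part of the job. What is shaped like the part that bears caddy_fin but red or yellow is not meant.

How it is judged:
On the way, in this order (a step that is already met when the one before it is completed fails the run):
1. the caddy is lifted at least 30 mm off the worktop (height (world z) of caddy_hole above 0.085 m), for 0.2 s.
2. the caddy's back lies on the upright, the screw head through the keyhole (back within 3.5 mm of the face, middle within 5 mm) (x of caddy_hole in the frame of stand_face above -0.0035 m and y of caddy_hole in the frame of stand_face between -0.005 and 0.005 m and value of joint screw above -0.001 m and height (world z) of caddy_hole above 0.095 m), for 0.1 s.
At the end, for the whole second after the job is handed in: The caddy hangs on the screw, off the worktop, straight (within 0.08 rad), its back on the upright (2.5 mm) and centred (4 mm), the screw at the top of the slot with its head on the flat above the ramps (drawn out at least 2.5 mm); released and at rest (value of joint screw above 0.0025 m and x of caddy_hole in the frame of stand_face above -0.0025 m and y of caddy_hole in the frame of stand_face between -0.004 and 0.004 m and height (world z) of caddy_hole above 0.09 m and angle between caddy_hole's own z axis and vertical below 0.08 rad and velocity of joint screw below 0.01 m/s); the robot touches nothing.
It fails at once if the caddy leans hard on the upright or its screw (all contact forces together over 50 N) (contact force between caddy and stand above 50 N).
It fails at once if the robot presses on the upright or its screw with more than 10 N (contact force between any of the fingers, the arm and stand above 10 N).
It fails at once if another thing on the bench is shifted by more than 25 mm (distance of any of timer, specimen_cup, coverslip_box, marker, forceps from where it was at the start of the episode above 0.025 m).
It also fails if it takes over 64 s, if anything falls off the work surface, if the arm or the gripper's body presses on something with over 40 N, if the wrist force passes 120 N, or if a joint passes its speed limit or range.

ROBOT

A 7-joint arm with a two-finger parallel gripper is mounted at the origin on a cart in front of the work surface, level with it; the furniture and walls round the work are solid. World frame = base frame: x ahead of the robot, y to its left, z up, the work surface at z = 0. Lengths are in m, angles in rad, forces in N, time in s.
With the tool pointing down it reaches from about 0.4 to 0.85 m from the base axis. Payload 10.4 kg.
Tool frame: the origin (TCP) lies between the finger pads; the fingertips stand tcp_to_tips ahead of it and the grasp point (between the pads) lies 8 mm behind it (tcp_to_tips is the distance from the TCP to the fingertips, in m); z points along the fingers, y is the line along which they close (so a half turn about z gives the same grasp; the last joint's range is limited). The gripper opens to 85 mm and grips with 20 to 120 N. Pads are 22 mm wide; open, the fingers measure 114 mm over their backs; the gripper's body (76 mm by 85 mm) begins 54 mm behind the grasp point. The pads swing forward as they close: fully open they stand 13 mm farther back than shut.
Start: joints at [1.274, 0.332, -0.065, 1.46, 0.022, 1.35, -0.088], TCP at [0.169, -0.602, 0.242] pointing down, gripper open.
Joint ranges: [-2.6, 2.6], [-0.5, 2.12], [-1.47, 1.34], [0.16, 2.42], [-1.27, 4.41], [0.06, 2.06], [-2.6, 2.6]. Speed limits (rad/s): [2.22, 2.22, 2.79, 2.79, 3.14, 3.14, 3.14].

INTERFACE

Orientations are given as a unit quaternion [x, y, z, w].
In Python, from workcell import * gives the robot as it stands.
- The arm moves only by the tool apply_moves, never from a script. Its argument "rows" is a list of rows, each an object of numbers: "x", "y", "z": the shift along the tool's x, y, z in mm; "ax", "ay", "az": the turn, a rotation vector about the tool's x, y, z in degrees; "gripper": the closure, from 0 (fully open) to 1 (shut). A call has 1 to 5 rows; each row shifts and turns the commanded pose from where the row before left it, along the tool's axes as they then stand; what a row does not reach is not made up. A row lasts 1/12 s, in which the tool goes at most 41.7 mm and 7.16 degrees, less where a joint would pass 70% of its speed; a pose out of reach is approached as far as the arm can. A call with a gripper value outside its range is refused whole. The fingers move at their own pace and stop on an object; "newtons" is the grip in N (left out, the last holds). Time passes only in rows, so rows that do not move let the fingers close. It gives the time, the measured TCP pose, the force, the opening and the grip force at its end, in the units of the state.
- get_obs(): the state, without advancing time (a new reading comes with each control period).
- camera(name): name is "scene" or "top" or "wrist"; returns a dict with "color" (480x640x3 uint8, red, green, blue), "fov_y" (degrees; the focal length in pixels is half the picture's height over the tangent of half this angle, whatever the lens; pixels are square), "cx", "cy" (the principal point, pixels), "rvec" (rotation vector, rad) and "tvec" (3), from world to camera coordinates, as OpenCV has them. Camera axes: x right, y down, z forward; pixel columns grow to the right and rows downward; lengths in m; the calibration is good to about 2 mm. A picture is of the moment at which its call begins. There is no depth.
- hand_in(): hands the job in; it is judged then, once.
The state is a dict: "clock": time; "joint_pos": joint angles; "joint_velocities": joint speeds; "tau": joint torques, N m; "position": TCP position; "ee_rot": TCP orientation; "ft_force": force on the tool from outside, world axes, zero at the start; "torque": the same for the moment, N m; "grip_width": opening from 0.0 (shut) to 1.0 (fully open); "grasp_force": force on a finger pad.
Only numpy, scipy, OpenCV 4.12 (cv2) and the standard library are available. Lean on these libraries where they do the work, as an engineer would, in place of code of your own. Each camera call takes 0.05 s, during which the arm holds its last target. There are 200 camera calls.

## Working session

There is one attempt and no reset: what is moved stays moved. The work goes in short steps, Python scripts to look and compute and a tool call to move; the robot and the scene stay as the last step left them, time stands still between calls to the robot, and variables do not carry over. Pictures are saved under pics/ and viewed, at most 10 in all, crops included, and the job is handed in when it is done.

Besides the shell and the picture viewer there is one more tool, called by a JSON object that holds its "name" and its "arguments". apply_moves: Moves the arm, as the interface text tells. Its arguments: {"type":"object","properties":{"rows":{"type":"array","items":{"type":"object","properties":{"x":{"type":"number"},"y":{"type":"number"},"z":{"type":"number"},"ax":{"type":"number"},"ay":{"type":"number"},"az":{"type":"number"},"gripper":{"type":"number"}}}},"newtons":{"type":"number"}},"required":["rows"]}

```bash
ls; mkdir -p pics; cat > h.py <<'E'
from workcell import *
import numpy as np, cv2
from scipy.spatial.transform import Rotation as R
def shot(n):
    c=camera(n); c['Rm']=cv2.Rodrigues(np.array(c['rvec'],float))[0]; c['t']=np.array(c['tvec'],float).ravel()
    c['f']=240/np.tan(np.radians(c['fov_y'])/2); return c
def save(c,fn): cv2.imwrite(fn,cv2.cvtColor(c['color'],cv2.COLOR_RGB2BGR))
def ray(c,u,v):
    d=c['Rm'].T@np.array([(u-c['cx'])/c['f'],(v-c['cy'])/c['f'],1]); return -c['Rm'].T@c['t'],d/np.linalg.norm(d)
def onplane(c,u,v,z):
    o,d=ray(c,u,v); return o+d*(z-o[2])/d[2]
def tri(*rs):
    A=sum(np.eye(3)-np.outer(d,d) for o,d in rs); b=sum((np.eye(3)-np.outer(d,d))@o for o,d in rs); return np.linalg.solve(A,b)
def proj(c,p):
    q=c['Rm']@np.array(p)+c['t']; return c['cx']+c['f']*q[0]/q[2],c['cy']+c['f']*q[1]/q[2]
E
python3 - <<'E'
from h import *
o=get_obs(); print(o)
for n in('scene','top'):
    c=shot(n); save(c,f'pics/{n}0.png'); print(n,c['fov_y'],c['cx'],c['cy'],-c['Rm'].T@c['t'],c['Rm'][2])
E
```

```text
pics
{'clock': 0.0, 'joint_pos': array([ 1.27440241,  0.33285872, -0.06470362,  1.4609611 ,  0.02161132,
        1.34989256, -0.08850278]), 'joint_velocities': array([ 0.0003397 ,  0.00026352,  0.00072098,  0.00066323, -0.00038327,
       -0.00015714,  0.00086776]), 'tau': array([-4.53700004e-04, -6.25431991e+01,  4.91280737e-02, -3.91612780e+01,
        1.63630379e-02,  9.66523105e-03, -1.58382414e-05]), 'position': array([ 0.16888592, -0.60136933,  0.2415147 ]), 'ee_rot': array([ 9.90642311e-01,  1.36481882e-01, -1.35056832e-04, -6.98954079e-04]), 'ft_force': array([ 0.02837254, -0.13126986, -0.25037635]), 'torque': array([4.37503580e-02, 5.75074124e-05, 3.94980583e-02]), 'grasp_force': 0.0, 'grip_width': 1.000350313994584}
scene 45.733074438765534 311.9976178588433 239.01779144522138 [-0.44109133  0.6520683   0.7155113 ] [ 0.73328628 -0.52933024 -0.42673261]
top 49.65996343803152 326.72083801065077 245.38276871957285 [ 0.31545123 -0.0512291   1.40365832] [ 1.68497273e-01  9.24972308e-05 -9.85702115e-01]
```

View pics/scene0.png

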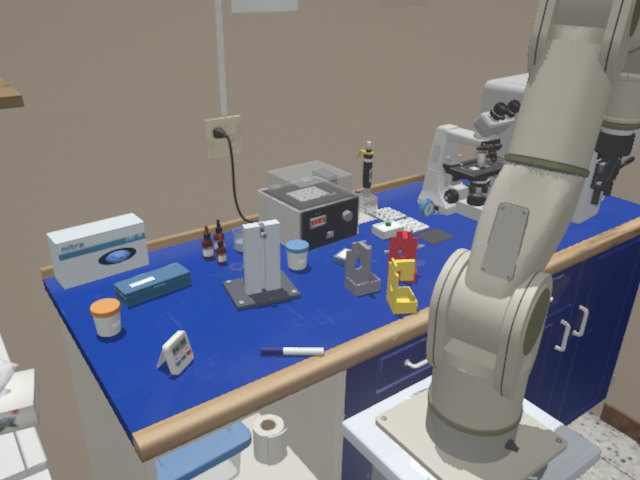

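View pics/top0.png

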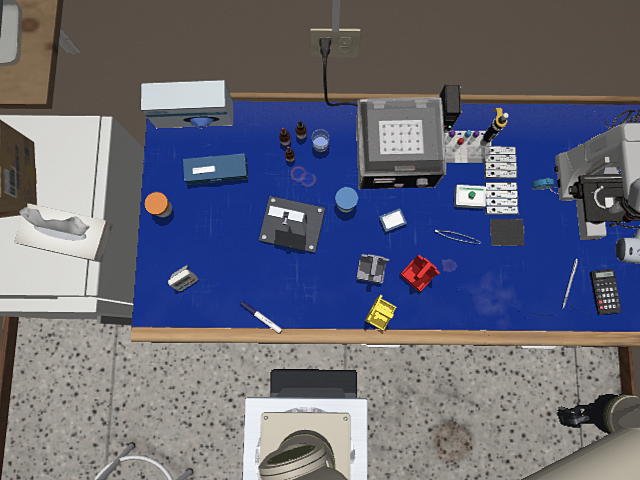

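Three look-alikes stand here. Grey is at scene (362,268) / top (373,268), red at (403,255) / (420,273) and yellow at (402,290) / (380,312). The grey one fits the description. The upright is at scene (262,260) / top (290,220). I'll enlarge to confirm.

```bash
python3 - <<'E'
import cv2,numpy as np
s=cv2.imread('pics/scene0.png');t=cv2.imread('pics/top0.png')
def z(i,x,y,w,h): return cv2.resize(i[y:y+h,x:x+w],(400,300),interpolation=cv2.INTER_CUBIC)
cv2.imwrite('pics/crop.png',np.vstack([np.hstack([z(s,322,225,100,75),z(t,335,235,100,75)]),np.hstack([z(s,210,215,120,90),z(t,245,185,100,75)])]))
E
```

```text
(no output)
```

View pics/crop.png

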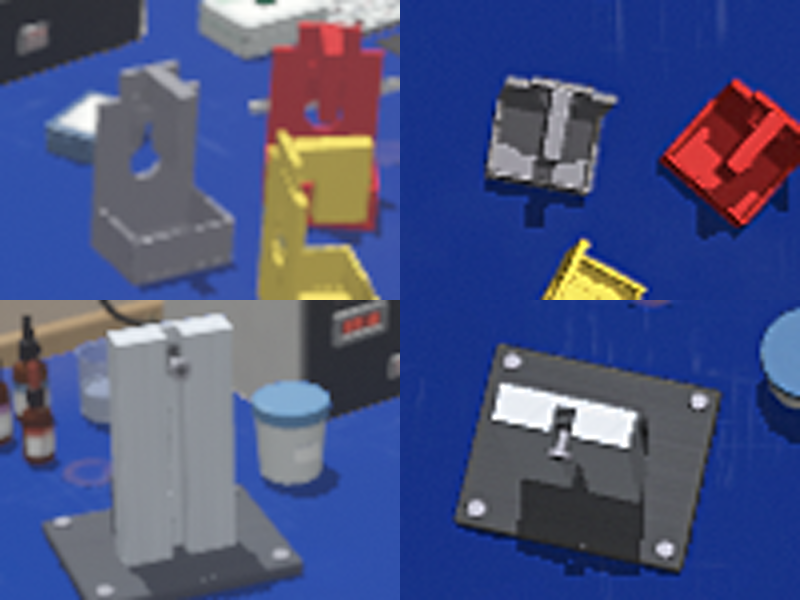

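The crop confirms the grey keyhole caddy, back facing away from the robot. The stand's screw is visible at about scene (263,234) / top (285,223).

```bash
python3 - <<'E'
from h import *
T=shot('top');S=shot('scene')
F=np.array([onplane(T,*p,.012) for p in [(270,196.3),(325,207.5),(315.8,253),(259.3,240)]])  # foot: backL,backR,frontR,frontL
print(F.round(4)); 
bl,br,fr,fl=F
y=(bl-br)+(fl-fr);yaw=np.arctan2(-y[0],y[1]); print('foot yaw',np.degrees(yaw),'size',np.linalg.norm(bl-br),np.linalg.norm(bl-fl))
fx=np.array([np.cos(yaw),np.sin(yaw),0]);print('face foot', F.mean(0)-fx*.025)
a,b=onplane(T,268.3,214.5,.187),onplane(T,303,222,.187)
print('top edge',a,b,np.linalg.norm(a-b),np.degrees(np.arctan2(-(a-b)[0],(a-b)[1])),(a+b)/2)
sc=tri(ray(T,285,223),ray(S,263.4,234.5));print('screw',sc,proj(T,sc),proj(S,sc))
# caddy fin top axis ends
for p in [(375,255.5),(374.6,274.5)]: print('fin top',onplane(T,*p,.12))
# grey mask
hsv=cv2.cvtColor(T['color'],cv2.COLOR_RGB2HSV); m=((hsv[...,1]<60)&(hsv[...,2]>50)).astype('u1'); w=np.zeros_like(m); w[245:295,350:395]=m[245:295,350:395]
c=max(cv2.findContours(w,0,2)[0],key=cv2.contourArea); print(cv2.minAreaRect(c))
E
```

```text
[[ 0.6897  0.107   0.012 ]
 [ 0.6592 -0.0454  0.012 ]
 [ 0.5321 -0.0216  0.012 ]
 [ 0.5666  0.1328  0.012 ]]
foot yaw -11.946920559777757 size 0.15544268354865265 0.12577356485565364
face foot [0.58743815 0.04836642 0.012     ]
top edge [0.59747827 0.08996336 0.187     ] [0.5798012  0.00626037 0.187     ] 0.08554922939092106 -11.924963126148153 [0.58863974 0.04811186 0.187     ]
screw [0.58114121 0.05109809 0.16818204] (np.float64(284.9273759292445), np.float64(222.94513537961555)) (np.float64(263.4952410242215), np.float64(234.5175966839808))
fin top [ 0.51027722 -0.17215462  0.12      ]
fin top [ 0.46248164 -0.17082674  0.12      ]
((371.9615783691406, 268.19232177734375), (28.240724563598633, 26.67179298400879), 11.309932708740234)
```

{"name": "apply_moves", "arguments": {"rows": [{"x": 31,"y": -24,"z": -10,"gripper": 0.3},{"x": 31,"y": -24,"z": -10,"gripper": 0.3},{"x": 31,"y": -24,"z": -10,"gripper": 0.3},{"x": 31,"y": -24,"z": -10,"gripper": 0.3},{"x": 31,"y": -24,"z": -10,"gripper": 0.3}]}}

```text
invalid input at $.rows[0]: expected keys x, y, z, ax, ay, az, gripper
```

{"name": "apply_moves", "arguments": {"rows": [{"x": 31,"y": -24,"z": -10},{"x": 31,"y": -24,"z": -10},{"x": 31,"y": -24},{"x": 31,"y": -24},{"x": 31,"y": -24}]}}

```text
invalid input at $.rows[0]: expected keys x, y, z, ax, ay, az, gripper
```

```bash
cat >> h.py <<'E'
def delta(goal,yaw):
    """mm along tool axes (as they stand) to goal TCP; az deg to bring tool-x yaw to yaw deg"""
    o=get_obs(); M=R.from_quat(o['ee_rot']).as_matrix(); cur=np.degrees(np.arctan2(M[1,0],M[0,0]))
    print('pos',o['position'].round(4),'yaw',cur.round(2),'tilt z',M[:,2].round(4),'w',o['grip_width'],'gf',o['grasp_force'],'F',o['ft_force'].round(2),'t',o['clock'])
    print('xyz mm',(1000*M.T@(np.array(goal)-o['position'])).round(1),'az',round(cur-yaw,1))
E
python3 - <<'E'
from h import *
import workcell; print([n for n in dir(workcell) if not n.startswith('__')], globals().get('tcp_to_tips'))
delta([.487,-.171,.32],-6)
E
```

```text
['MotionError', 'camera', 'get_obs', 'hand_in', 'tcp_to_tips'] 0.011
pos [ 0.1689 -0.6015  0.2418] yaw 15.69 tilt z [-2.e-04  7.e-04 -1.e+00] w 0.9993941977341374 gf 0.0 F [-0.06 -0.02 -0.02] t 0.2
xyz mm [ 422.6 -328.6  -77.9] az 21.7
```

{"name": "apply_moves", "arguments": {"rows": [{"x": 31,"y": -24,"z": -10,"ax": 0,"ay": 0,"az": 0,"gripper": 0.4},{"x": 31,"y": -24,"z": -10,"ax": 0,"ay": 0,"az": 0,"gripper": 0.4},{"x": 31,"y": -24,"z": -10,"ax": 0,"ay": 0,"az": 0,"gripper": 0.4},{"x": 31,"y": -24,"z": -10,"ax": 0,"ay": 0,"az": 0,"gripper": 0.4},{"x": 31,"y": -24,"z": -10,"ax": 0,"ay": 0,"az": 0,"gripper": 0.4}]}}

```text
clock: 0.62
position: [0.2865, -0.4426, 0.2927]
ee_rot: [0.991, 0.136, -0.0, 0.0]
ft_force: [1.6, -0.5, 0.5]
grip_width: 0.599
grasp_force: 0.0
```

{"name": "apply_moves", "arguments": {"rows": [{"x": 31,"y": -24,"z": -10,"ax": 0,"ay": 0,"az": 0,"gripper": 0.4},{"x": 31,"y": -24,"z": -10,"ax": 0,"ay": 0,"az": 0,"gripper": 0.4},{"x": 31,"y": -24,"z": -8,"ax": 0,"ay": 0,"az": 0,"gripper": 0.4},{"x": 31,"y": -24,"z": 0,"ax": 0,"ay": 0,"az": 0,"gripper": 0.4},{"x": 31,"y": -24,"z": 0,"ax": 0,"ay": 0,"az": 0,"gripper": 0.4}]}}

```text
clock: 1.03
position: [0.4035, -0.2852, 0.321]
ee_rot: [0.991, 0.136, 0.0, 0.001]
ft_force: [0.7, -0.3, -0.2]
grip_width: 0.601
grasp_force: 0.0
```

```bash
python3 - <<'E'
from h import *
delta([.487,-.171,.32],-6)
E
```

```text
pos [ 0.4035 -0.2852  0.321 ] yaw 15.68 tilt z [ 0.001  -0.0012 -1.    ] w 0.6011839858838569 gf 0.0 F [ 0.72 -0.31 -0.24] t 1.0333
xyz mm [111.3 -87.4   1. ] az 21.7
```

{"name": "apply_moves", "arguments": {"rows": [{"x": 31,"y": -24,"z": 0,"ax": 0,"ay": 0,"az": 0,"gripper": 0.4},{"x": 31,"y": -24,"z": 0,"ax": 0,"ay": 0,"az": 0,"gripper": 0.4},{"x": 31,"y": -24,"z": 0,"ax": 0,"ay": 0,"az": 7,"gripper": 0.4},{"x": 15,"y": -17,"z": 0,"ax": 0,"ay": 0,"az": 7,"gripper": 0.4},{"x": 0,"y": 0,"z": 0,"ax": 0,"ay": 0,"az": 7,"gripper": 0.4}]}}

```text
clock: 1.45
position: [0.4845, -0.1711, 0.3203]
ee_rot: [0.999, -0.039, 0.0, -0.001]
ft_force: [-0.6, 0.0, 0.2]
grip_width: 0.603
grasp_force: 0.0
```

{"name": "apply_moves", "arguments": {"rows": [{"x": 0,"y": 0,"z": 0,"ax": 0,"ay": 0,"az": 0,"gripper": 0.4},{"x": 0,"y": 0,"z": 0,"ax": 0,"ay": 0,"az": 0,"gripper": 0.4}]}}

```text
clock: 1.62
position: [0.4819, -0.1771, 0.3201]
ee_rot: [0.999, -0.038, -0.0, 0.0]
ft_force: [-1.0, -1.3, -0.5]
grip_width: 0.599
grasp_force: 0.0
```

```bash
python3 - <<'E'
from h import *
delta([.487,-.171,.32],-6)
c=shot('wrist'); save(c,'pics/w1.png'); print(-c['Rm'].T@c['t'],c['Rm'],c['f'],c['cx'],c['cy'])
np.savez('w1.npz',**{k:c[k] for k in('Rm','t','f','cx','cy')})
E
```

```text
pos [ 0.4819 -0.1771  0.3201] yaw -4.34 tilt z [-5.e-04 -3.e-04 -1.e+00] w 0.5991871465473448 gf 0.0 F [-1.04 -1.26 -0.54] t 1.6167
xyz mm [ 4.6 -6.5  0.1] az 1.7
[ 0.55365803 -0.18299968  0.45131626] [[-7.53791667e-02 -9.97154603e-01  8.24317967e-04]
 [-9.55413206e-01  7.24603852e-02  2.86243077e-01]
 [-2.85488332e-01  2.07892004e-02 -9.58156679e-01]] 389.1156409112142 319.42676307544906 240.52721482921189
```

View pics/w1.png

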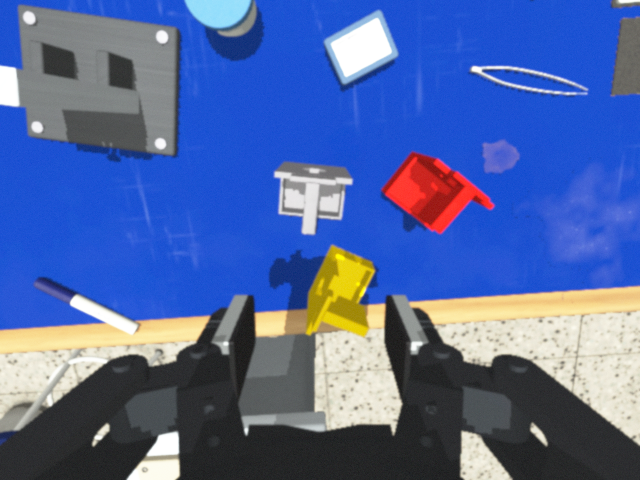

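```bash
python3 - <<'E'
from h import *
c=dict(np.load('w1.npz')); im=cv2.imread('pics/w1.png'); hsv=cv2.cvtColor(im,cv2.COLOR_BGR2HSV)
x,y=270,155; cr=im[y:y+85,x:x+90]; cv2.imwrite('pics/w1c.png',cv2.resize(cr,None,fx=7,fy=7,interpolation=cv2.INTER_CUBIC))
P=lambda u,v,z:onplane(c,u,v,z).round(4)
print('finTop',P(313,183,.12),P(308.5,233,.12),'plate top',P(276,175,.1),P(352,182,.1))
E
```

```text
finTop [ 0.5063 -0.1742  0.12  ] [ 0.4626 -0.1667  0.12  ] plate top [ 0.5131 -0.1412  0.1   ] [ 0.5017 -0.2088  0.1   ]
```

View pics/w1c.png

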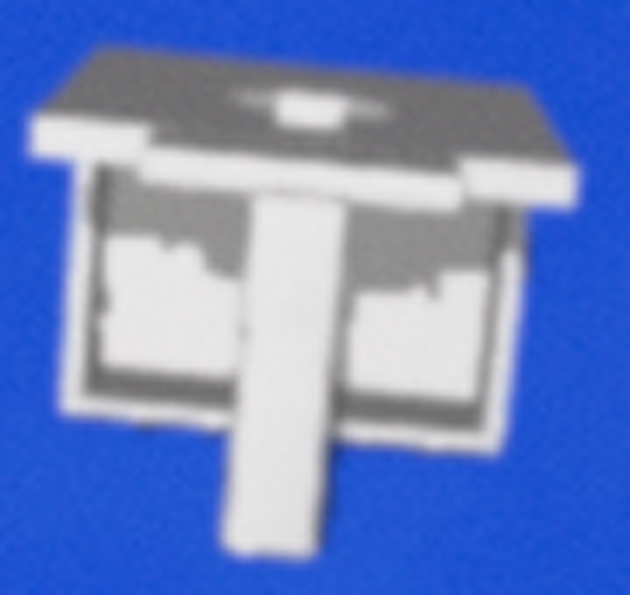

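Fin top axis in the crop runs from (300,198) to (270,553). That gives the fin centre at about (0.478,-0.169) and yaw -9.6°.

```bash
python3 - <<'E'
from h import *
delta([.478,-.1693,.09],-9.6)
E
```

```text
pos [ 0.4817 -0.1776  0.3202] yaw -4.36 tilt z [-4.e-04 -4.e-04 -1.e+00] w 0.599247079621256 gf 0.0 F [ 0.29 -0.67  0.28] t 1.6667
xyz mm [ -4.3  -8.1 230.2] az 5.2
```

{"name": "apply_moves", "arguments": {"rows": [{"x": -4.3,"y": -8.1,"z": 0,"ax": 0,"ay": 0,"az": 5.2,"gripper": 0.4},{"x": 0,"y": 0,"z": 40,"ax": 0,"ay": 0,"az": 0,"gripper": 0.4},{"x": 0,"y": 0,"z": 40,"ax": 0,"ay": 0,"az": 0,"gripper": 0.4},{"x": 0,"y": 0,"z": 40,"ax": 0,"ay": 0,"az": 0,"gripper": 0.4},{"x": 0,"y": 0,"z": 30,"ax": 0,"ay": 0,"az": 0,"gripper": 0.4}]}}

```text
clock: 2.08
position: [0.4768, -0.1693, 0.1674]
ee_rot: [0.996, -0.084, -0.001, 0.0]
ft_force: [-0.8, -0.3, 0.1]
grip_width: 0.596
grasp_force: 0.0
```

{"name": "apply_moves", "arguments": {"rows": [{"x": 0,"y": 0,"z": 0,"ax": 0,"ay": 0,"az": 0,"gripper": 0.4},{"x": 0,"y": 0,"z": 0,"ax": 0,"ay": 0,"az": 0,"gripper": 0.4},{"x": 0,"y": 0,"z": 0,"ax": 0,"ay": 0,"az": 0,"gripper": 0.4}]}}

```text
clock: 2.33
position: [0.4794, -0.1691, 0.1725]
ee_rot: [0.996, -0.085, 0.001, 0.0]
ft_force: [-0.8, 0.1, 0.7]
grip_width: 0.598
grasp_force: 0.0
```

```bash
python3 - <<'E'
from h import *
delta([.478,-.1693,.09],-9.6)
E
```

```text
pos [ 0.4794 -0.1691  0.1725] yaw -9.71 tilt z [ 0.0023 -0.001  -1.    ] w 0.5980367944931276 gf 0.0 F [-0.83  0.11  0.69] t 2.3333
xyz mm [-1.6  0.4 82.5] az -0.1
```

{"name": "apply_moves", "arguments": {"rows": [{"x": -1,"y": 0,"z": 25,"ax": 0,"ay": 0,"az": 0,"gripper": 0.4},{"x": 0,"y": 0,"z": 25,"ax": 0,"ay": 0,"az": 0,"gripper": 0.4},{"x": 0,"y": 0,"z": 20,"ax": 0,"ay": 0,"az": 0,"gripper": 0.4},{"x": 0,"y": 0,"z": 12,"ax": 0,"ay": 0,"az": 0,"gripper": 0.4},{"x": 0,"y": 0,"z": 0,"ax": 0,"ay": 0,"az": 0,"gripper": 0.4}]}}

```text
clock: 2.75
position: [0.4774, -0.1684, 0.088]
ee_rot: [0.996, -0.085, -0.0, -0.0]
ft_force: [0.1, -0.5, 0.2]
grip_width: 0.6
grasp_force: 0.0
```

{"name": "apply_moves", "arguments": {"rows": [{"x": 0,"y": 0,"z": 0,"ax": 0,"ay": 0,"az": 0,"gripper": 0.4},{"x": 0,"y": 0,"z": 0,"ax": 0,"ay": 0,"az": 0,"gripper": 0.4}]}}

```text
clock: 2.92
position: [0.4788, -0.1686, 0.0903]
ee_rot: [0.996, -0.085, 0.001, 0.0]
ft_force: [-0.9, 0.1, 0.8]
grip_width: 0.6
grasp_force: 0.0
```

```bash
python3 - <<'E'
from h import *
delta([.478,-.1693,.09],-9.6)
E
```

```text
pos [ 0.4788 -0.1686  0.0903] yaw -9.74 tilt z [ 0.0026 -0.0012 -1.    ] w 0.5995375519419973 gf 0.0 F [-0.89  0.07  0.8 ] t 2.9167
xyz mm [-0.7  0.8  0.3] az -0.1
```

{"name": "apply_moves", "arguments": {"rows": [{"x": 0,"y": 0.7,"z": 0,"ax": 0,"ay": 0,"az": 0,"gripper": 0.7},{"x": 0,"y": 0,"z": 0,"ax": 0,"ay": 0,"az": 0,"gripper": 1},{"x": 0,"y": 0,"z": 0,"ax": 0,"ay": 0,"az": 0,"gripper": 1},{"x": 0,"y": 0,"z": 0,"ax": 0,"ay": 0,"az": 0,"gripper": 1},{"x": 0,"y": 0,"z": 0,"ax": 0,"ay": 0,"az": 0,"gripper": 1}], "newtons": 50}}

```text
clock: 3.33
position: [0.4777, -0.1689, 0.0888]
ee_rot: [0.996, -0.085, 0.0, 0.0]
ft_force: [-0.9, -0.3, 4.8]
grip_width: 0.134
grasp_force: 53.3
```

{"name": "apply_moves", "arguments": {"rows": [{"x": 0,"y": 0,"z": 0,"ax": 0,"ay": 0,"az": 0,"gripper": 1},{"x": 0,"y": 0,"z": 0,"ax": 0,"ay": 0,"az": 0,"gripper": 1},{"x": 0,"y": 0,"z": 0,"ax": 0,"ay": 0,"az": 0,"gripper": 1}], "newtons": 50}}

```text
clock: 3.58
position: [0.4777, -0.1689, 0.0888]
ee_rot: [0.996, -0.085, 0.0, 0.0]
ft_force: [-2.0, 0.9, 6.6]
grip_width: 0.134
grasp_force: 53.5
```

{"name": "apply_moves", "arguments": {"rows": [{"x": 0,"y": 0,"z": -10,"ax": 0,"ay": 0,"az": 0,"gripper": 1},{"x": 0,"y": 0,"z": -25,"ax": 0,"ay": 0,"az": 0,"gripper": 1},{"x": 0,"y": 0,"z": -30,"ax": 0,"ay": 0,"az": 0,"gripper": 1},{"x": 0,"y": 0,"z": -30,"ax": 0,"ay": 0,"az": 0,"gripper": 1},{"x": 0,"y": 0,"z": -20,"ax": 0,"ay": 0,"az": 0,"gripper": 1}]}}

```text
clock: 4.0
position: [0.4779, -0.1688, 0.2064]
ee_rot: [0.996, -0.085, 0.001, 0.0]
ft_force: [0.8, -0.4, -1.0]
grip_width: 0.133
grasp_force: 52.3
```

{"name": "apply_moves", "arguments": {"rows": [{"x": 0,"y": 0,"z": 0,"ax": 0,"ay": 0,"az": 0,"gripper": 1},{"x": 0,"y": 0,"z": 0,"ax": 0,"ay": 0,"az": 0,"gripper": 1},{"x": 0,"y": 0,"z": 0,"ax": 0,"ay": 0,"az": 0,"gripper": 1}]}}

```text
clock: 4.25
position: [0.4768, -0.1687, 0.2025]
ee_rot: [0.996, -0.085, -0.001, -0.0]
ft_force: [-1.0, 0.3, -2.9]
grip_width: 0.136
grasp_force: 52.5
```

```bash
python3 - <<'E'
from h import *
delta([.5156,.0634,.205],-12)
S=shot('scene');save(S,'pics/scene1.png');W=shot('wrist');save(W,'pics/w2.png')
z=lambda i,x,y,w,h:cv2.resize(i[y:y+h,x:x+w],(400,300),interpolation=cv2.INTER_CUBIC)
s=cv2.imread('pics/scene1.png');w=cv2.imread('pics/w2.png')
cv2.imwrite('pics/c2.png',np.hstack([z(s,240,215,40,30),z(w,200,100,240,180)]))
E
```

```text
pos [ 0.4768 -0.1687  0.2025] yaw -9.75 tilt z [-1.3e-03  2.0e-04 -1.0e+00] w 0.13642407736245385 gf 52.511159777641296 F [-1.    0.27 -2.86] t 4.25
xyz mm [  -1.1 -235.4   -2.4] az 2.3
```

View pics/c2.png

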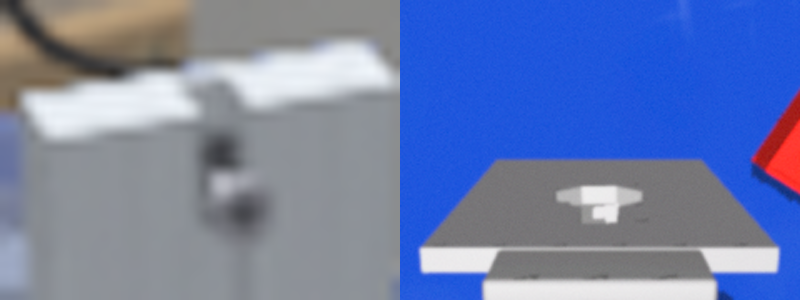

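```bash
python3 - <<'E'
from h import *
S=shot('scene')
xh=np.array([np.cos(np.radians(-12)),np.sin(np.radians(-12)),0]);face=np.array([.588,.048,0])
yh=np.array([-xh[1],xh[0],0])
def onface(u,v,d):
    o,r=ray(S,u,v); k=(-d-(o-face)@xh)/(r@xh); p=o+k*r-face; return (p@yh).round(4),p[2].round(4)
print('head c',onface(263.8,235,.0105), 'top corners', onface(244.3,229,0),onface(279.5,224.5,0),'notch L/R',onface(259.8,227,0),onface(264.5,226,0))
E
```

```text
head c (np.float64(0.002), np.float64(0.1684)) top corners (np.float64(0.0443), np.float64(0.1861)) (np.float64(-0.0404), np.float64(0.1833)) notch L/R (np.float64(0.0075), np.float64(0.1849)) (np.float64(-0.0038), np.float64(0.1856))
```

Screw head appears at crop (238,200), i.e. scene (263.8,235), which puts its axis at about z = 0.169. The caddy sits square in the grip.

{"name": "apply_moves", "arguments": {"rows": [{"x": 0,"y": -20,"z": 0,"ax": 0,"ay": 0,"az": 0,"gripper": 1},{"x": 0,"y": -38,"z": 0,"ax": 0,"ay": 0,"az": 0,"gripper": 1},{"x": 0,"y": -38,"z": 0,"ax": 0,"ay": 0,"az": 0,"gripper": 1},{"x": 0,"y": -38,"z": 0,"ax": 0,"ay": 0,"az": 0,"gripper": 1},{"x": 0,"y": -38,"z": 0,"ax": 0,"ay": 0,"az": 0,"gripper": 1}]}}

```text
clock: 4.82
position: [0.5061, 0.0023, 0.2026]
ee_rot: [0.996, -0.085, -0.001, 0.0]
ft_force: [0.6, -0.4, -1.7]
grip_width: 0.134
grasp_force: 52.3
```

{"name": "apply_moves", "arguments": {"rows": [{"x": 0,"y": -38,"z": 0,"ax": 0,"ay": 0,"az": 0,"gripper": 1},{"x": 0,"y": -20,"z": 0,"ax": 0,"ay": 0,"az": 2.3,"gripper": 1},{"x": 0,"y": 0,"z": 0,"ax": 0,"ay": 0,"az": 0,"gripper": 1},{"x": 0,"y": 0,"z": 0,"ax": 0,"ay": 0,"az": 0,"gripper": 1},{"x": 0,"y": 0,"z": 0,"ax": 0,"ay": 0,"az": 0,"gripper": 1}]}}

```text
clock: 5.23
position: [0.516, 0.0571, 0.2025]
ee_rot: [0.994, -0.105, -0.001, 0.0]
ft_force: [-0.6, -0.1, -1.7]
grip_width: 0.134
grasp_force: 52.4
```

```bash
python3 - <<'E'
from h import *
delta([.5156,.0634,.203],-12)
W=shot('wrist');save(W,'pics/w3.png'); np.savez('w3.npz',**{k:W[k] for k in('Rm','t','f','cx','cy')})
S=shot('scene');save(S,'pics/scene3.png')
w=cv2.imread('pics/w3.png');s=cv2.imread('pics/scene3.png')
z=lambda i,x,y,w,h:cv2.resize(i[y:y+h,x:x+w],(400,300),interpolation=cv2.INTER_CUBIC)
cv2.imwrite('pics/c3.png',np.hstack([z(w,200,60,240,180),z(s,220,190,100,75)]))
E
```

```text
pos [0.516  0.0571 0.2025] yaw -12.05 tilt z [-1.5e-03 -4.0e-04 -1.0e+00] w 0.13369910480798894 gf 52.37096607685089 F [-0.57 -0.14 -1.72] t 5.2333
xyz mm [-1.7 -6.  -0.5] az -0.0
```

View pics/c3.png

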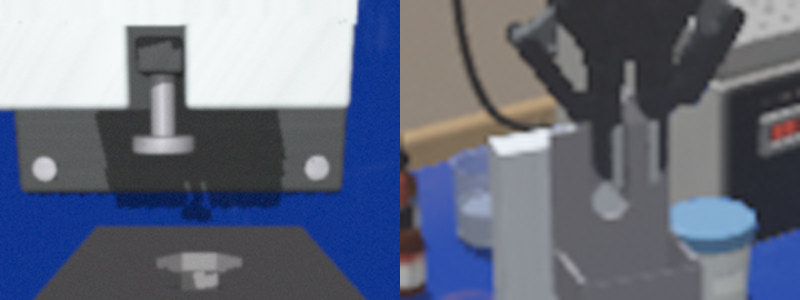

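Screw head is at crop (164,145) and the hole at crop (200,268). Edges are parallel, so yaw is good, and the caddy must shift about 9 mm in tool -y.

```bash
python3 - <<'E'
from h import *
c=dict(np.load('w3.npz')); xh=np.array([np.cos(np.radians(-12)),np.sin(np.radians(-12)),0]);yh=np.array([-xh[1],xh[0],0])
q=lambda u,v:(200+u*.6,60+v*.6)
o=get_obs()['position']
def rel(n,u,v,z):
    p=onplane(c,*q(u,v),z)-o; print(n,'x',round(p@xh,4),'y',round(p@yh,4))
rel('face top mid(groove)',157,107,.187)
rel('foot front L',22,190,.012);rel('foot front R',342,190,.012)
rel('foot bolt L',44,168,.012);rel('foot bolt R',317,168,.012)
for z in(.160,.165,.17,.175): rel(f'head centre z{z}',164,145,z)
rel('caddy bottom back L',97,227,.2025-.0888);rel('R',303,227,.2025-.0888)
E
```

```text
face top mid(groove) x 0.0718 y 0.0089
foot front L x 0.0326 y 0.0868
foot front R x 0.0325 y -0.0708
foot bolt L x 0.0432 y 0.0753
foot bolt R x 0.0431 y -0.0579
head centre z0.16 x 0.0623 y 0.0089
head centre z0.165 x 0.0626 y 0.0087
head centre z0.17 x 0.0628 y 0.0084
head centre z0.175 x 0.0631 y 0.0082
caddy bottom back L x 0.0324 y 0.0347
R x 0.0323 y -0.0358
```

{"name": "apply_moves", "arguments": {"rows": [{"x": 0,"y": -9,"z": 0,"ax": 0,"ay": 0,"az": 0,"gripper": 1},{"x": 12,"y": 0,"z": 0,"ax": 0,"ay": 0,"az": 0,"gripper": 1},{"x": 12,"y": 0,"z": 0,"ax": 0,"ay": 0,"az": 0,"gripper": 1},{"x": 0,"y": 0,"z": 0,"ax": 0,"ay": 0,"az": 0,"gripper": 1},{"x": 0,"y": 0,"z": 0,"ax": 0,"ay": 0,"az": 0,"gripper": 1}]}}

```text
clock: 5.75
position: [0.5417, 0.0616, 0.203]
ee_rot: [0.994, -0.105, -0.0, -0.0]
ft_force: [0.2, 1.0, -2.0]
grip_width: 0.13
grasp_force: 52.4
```

```bash
python3 - <<'E'
from h import *
delta([.5156,.0634,.203],-12)
W=shot('wrist');save(W,'pics/w4.png'); np.savez('w4.npz',**{k:W[k] for k in('Rm','t','f','cx','cy')})
S=shot('scene');save(S,'pics/scene4.png')
w=cv2.imread('pics/w4.png');s=cv2.imread('pics/scene4.png')
z=lambda i,x,y,w,h:cv2.resize(i[y:y+h,x:x+w],(400,300),interpolation=cv2.INTER_CUBIC)
cv2.imwrite('pics/c4.png',np.hstack([z(w,240,140,160,120),z(s,240,210,60,45)]))
E
```

```text
pos [0.5417 0.0616 0.203 ] yaw -12.09 tilt z [-6.e-04  4.e-04 -1.e+00] w 0.13044401423865376 gf 52.35253393650055 F [ 0.23  0.99 -2.03] t 5.75
xyz mm [-25.9   3.7   0. ] az -0.1
```

View pics/c4.png

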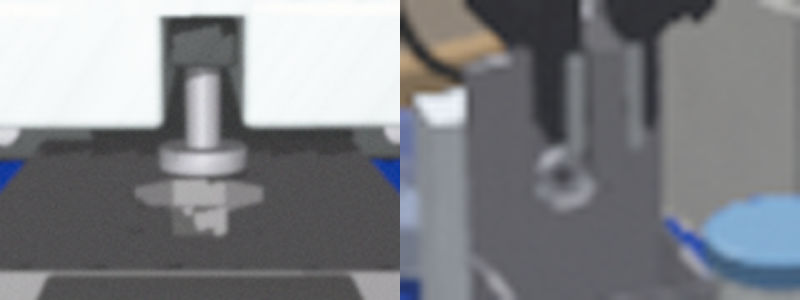

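{"name": "apply_moves", "arguments": {"rows": [{"x": 2,"y": 0.4,"z": 0,"ax": 0,"ay": 0,"az": 0,"gripper": 1},{"x": 2,"y": 0,"z": 0,"ax": 0,"ay": 0,"az": 0,"gripper": 1},{"x": 2,"y": 0,"z": 0,"ax": 0,"ay": 0,"az": 0,"gripper": 1},{"x": 0,"y": 0,"z": 0,"ax": 0,"ay": 0,"az": 0,"gripper": 1},{"x": 0,"y": 0,"z": 0,"ax": 0,"ay": 0,"az": 0,"gripper": 1}]}}

```text
clock: 6.27
position: [0.5473, 0.0601, 0.2033]
ee_rot: [0.994, -0.105, -0.0, 0.0]
ft_force: [-1.5, 0.3, -1.0]
grip_width: 0.132
grasp_force: 52.4
```

{"name": "apply_moves", "arguments": {"rows": [{"x": 1.5,"y": 0,"z": 0,"ax": 0,"ay": 0,"az": 0,"gripper": 1},{"x": 1.5,"y": 0,"z": 0,"ax": 0,"ay": 0,"az": 0,"gripper": 1},{"x": 0,"y": 0,"z": 0,"ax": 0,"ay": 0,"az": 0,"gripper": 1},{"x": 0,"y": 0,"z": 0,"ax": 0,"ay": 0,"az": 0,"gripper": 1}]}}

```text
clock: 6.6
position: [0.5502, 0.0594, 0.2026]
ee_rot: [0.994, -0.105, -0.001, -0.0]
ft_force: [-0.5, 1.0, -4.5]
grip_width: 0.135
grasp_force: 51.6
```

{"name": "apply_moves", "arguments": {"rows": [{"x": 1,"y": 0,"z": 0,"ax": 0,"ay": 0,"az": 0,"gripper": 1},{"x": 1,"y": 0,"z": 0,"ax": 0,"ay": 0,"az": 0,"gripper": 1},{"x": 1,"y": 0,"z": 0,"ax": 0,"ay": 0,"az": 0,"gripper": 1},{"x": 0,"y": 0,"z": 0,"ax": 0,"ay": 0,"az": 0,"gripper": 1},{"x": 0,"y": 0,"z": 0,"ax": 0,"ay": 0,"az": 0,"gripper": 1}]}}

```text
clock: 7.02
position: [0.553, 0.0586, 0.2028]
ee_rot: [0.994, -0.105, -0.001, 0.0]
ft_force: [-3.0, 1.2, -10.0]
grip_width: 0.13
grasp_force: 51.3
```

{"name": "apply_moves", "arguments": {"rows": [{"x": 0.7,"y": 0,"z": 0,"ax": 0,"ay": 0,"az": 0,"gripper": 1},{"x": 0.7,"y": 0,"z": 0,"ax": 0,"ay": 0,"az": 0,"gripper": 1},{"x": 0,"y": 0,"z": 0,"ax": 0,"ay": 0,"az": 0,"gripper": 1},{"x": 0,"y": 0,"z": 0,"ax": 0,"ay": 0,"az": 0,"gripper": 1}]}}

```text
clock: 7.35
position: [0.5545, 0.0584, 0.2029]
ee_rot: [0.994, -0.105, -0.0, 0.0]
ft_force: [-4.2, 1.2, -10.6]
grip_width: 0.13
grasp_force: 51.1
```

{"name": "apply_moves", "arguments": {"rows": [{"x": 0,"y": 0,"z": 1,"ax": 0,"ay": 0,"az": 0,"gripper": 1},{"x": 0,"y": 0,"z": 0,"ax": 0,"ay": 0,"az": 0,"gripper": 1},{"x": 0,"y": 0,"z": 0,"ax": 0,"ay": 0,"az": 0,"gripper": 1}]}}

```text
clock: 7.6
position: [0.5555, 0.0585, 0.2032]
ee_rot: [0.994, -0.105, 0.001, -0.0]
ft_force: [-3.0, 0.3, -3.4]
grip_width: 0.135
grasp_force: 52.0
```

{"name": "apply_moves", "arguments": {"rows": [{"x": 0,"y": 0,"z": 1,"ax": 0,"ay": 0,"az": 0,"gripper": 1},{"x": 0,"y": 0,"z": 0,"ax": 0,"ay": 0,"az": 0,"gripper": 1},{"x": 0,"y": 0,"z": 0,"ax": 0,"ay": 0,"az": 0,"gripper": 1}]}}

```text
clock: 7.85
position: [0.5555, 0.0586, 0.202]
ee_rot: [0.994, -0.105, 0.001, -0.0]
ft_force: [0.0, 0.4, -0.9]
grip_width: 0.132
grasp_force: 52.4
```

{"name": "apply_moves", "arguments": {"rows": [{"x": 0.7,"y": 0,"z": 0.5,"ax": 0,"ay": 0,"az": 0,"gripper": 1},{"x": 0.7,"y": 0,"z": 0,"ax": 0,"ay": 0,"az": 0,"gripper": 1},{"x": 0,"y": 0,"z": 0,"ax": 0,"ay": 0,"az": 0,"gripper": 1},{"x": 0,"y": 0,"z": 0,"ax": 0,"ay": 0,"az": 0,"gripper": 1}]}}

```text
clock: 8.18
position: [0.5557, 0.0586, 0.2009]
ee_rot: [0.995, -0.105, -0.0, 0.0]
ft_force: [-6.8, 1.7, 1.9]
grip_width: 0.132
grasp_force: 53.0
```

{"name": "apply_moves", "arguments": {"rows": [{"x": 0.7,"y": 0,"z": 0,"ax": 0,"ay": 0,"az": 0,"gripper": 1},{"x": 0,"y": 0,"z": 0,"ax": 0,"ay": 0,"az": 0,"gripper": 1},{"x": 0,"y": 0,"z": 0,"ax": 0,"ay": 0,"az": 0,"gripper": 1}]}}

```text
clock: 8.43
position: [0.5557, 0.0586, 0.201]
ee_rot: [0.995, -0.105, -0.001, 0.0]
ft_force: [-10.5, 1.4, 4.1]
grip_width: 0.133
grasp_force: 53.4
```

{"name": "apply_moves", "arguments": {"rows": [{"x": -0.6,"y": 0,"z": 2,"ax": 0,"ay": 0,"az": 0,"gripper": 1},{"x": 0,"y": 0,"z": 2,"ax": 0,"ay": 0,"az": 0,"gripper": 1},{"x": 0,"y": 0,"z": 2,"ax": 0,"ay": 0,"az": 0,"gripper": 1},{"x": 0,"y": 0,"z": 0,"ax": 0,"ay": 0,"az": 0,"gripper": 1},{"x": 0,"y": 0,"z": 0,"ax": 0,"ay": 0,"az": 0,"gripper": 1}]}}

```text
clock: 8.85
position: [0.5557, 0.0587, 0.1945]
ee_rot: [0.995, -0.105, -0.001, -0.0]
ft_force: [-3.4, 1.5, -1.0]
grip_width: 0.133
grasp_force: 52.5
```

{"name": "apply_moves", "arguments": {"rows": [{"x": 0,"y": 0,"z": 2,"ax": 0,"ay": 0,"az": 0,"gripper": 1},{"x": 0,"y": 0,"z": 0,"ax": 0,"ay": 0,"az": 0,"gripper": 1},{"x": 0,"y": 0,"z": 0,"ax": 0,"ay": 0,"az": 0,"gripper": 1}]}}

```text
clock: 9.1
position: [0.5557, 0.0587, 0.1926]
ee_rot: [0.995, -0.104, -0.001, -0.0]
ft_force: [-6.1, 1.4, -0.2]
grip_width: 0.138
grasp_force: 52.6
```

{"name": "apply_moves", "arguments": {"rows": [{"x": 0,"y": 0,"z": 2,"ax": 0,"ay": 0,"az": 0,"gripper": 1},{"x": 0,"y": 0,"z": 2,"ax": 0,"ay": 0,"az": 0,"gripper": 1},{"x": 0,"y": 0,"z": 0,"ax": 0,"ay": 0,"az": 0,"gripper": 1},{"x": 0,"y": 0,"z": 0,"ax": 0,"ay": 0,"az": 0,"gripper": 1}]}}

```text
clock: 9.43
position: [0.5557, 0.0588, 0.1886]
ee_rot: [0.995, -0.104, -0.001, -0.0]
ft_force: [-5.3, 2.4, 0.4]
grip_width: 0.132
grasp_force: 52.6
```

{"name": "apply_moves", "arguments": {"rows": [{"x": 0,"y": 0,"z": 2,"ax": 0,"ay": 0,"az": 0,"gripper": 1},{"x": 0,"y": 0,"z": 2,"ax": 0,"ay": 0,"az": 0,"gripper": 1},{"x": 0,"y": 0,"z": 0,"ax": 0,"ay": 0,"az": 0,"gripper": 1},{"x": 0,"y": 0,"z": 0,"ax": 0,"ay": 0,"az": 0,"gripper": 1}]}}

```text
clock: 9.77
position: [0.5557, 0.0588, 0.1847]
ee_rot: [0.995, -0.105, -0.001, -0.0]
ft_force: [-5.6, 2.4, 0.4]
grip_width: 0.133
grasp_force: 52.7
```

{"name": "apply_moves", "arguments": {"rows": [{"x": 0,"y": 0,"z": 1.5,"ax": 0,"ay": 0,"az": 0,"gripper": 1},{"x": 0,"y": 0,"z": 1.5,"ax": 0,"ay": 0,"az": 0,"gripper": 1},{"x": 0,"y": 0,"z": 0,"ax": 0,"ay": 0,"az": 0,"gripper": 1},{"x": 0,"y": 0,"z": 0,"ax": 0,"ay": 0,"az": 0,"gripper": 1}]}}

```text
clock: 10.1
position: [0.5556, 0.0589, 0.1819]
ee_rot: [0.995, -0.104, -0.001, -0.0]
ft_force: [-6.8, 2.1, 2.5]
grip_width: 0.132
grasp_force: 53.1
```

{"name": "apply_moves", "arguments": {"rows": [{"x": 0,"y": 0,"z": 1.5,"ax": 0,"ay": 0,"az": 0,"gripper": 1},{"x": 0,"y": 0,"z": 0,"ax": 0,"ay": 0,"az": 0,"gripper": 1},{"x": 0,"y": 0,"z": 0,"ax": 0,"ay": 0,"az": 0,"gripper": 1}]}}

```text
clock: 10.35
position: [0.5557, 0.0589, 0.1806]
ee_rot: [0.995, -0.104, -0.0, -0.0]
ft_force: [-7.6, 2.7, 3.8]
grip_width: 0.136
grasp_force: 53.3
```

{"name": "apply_moves", "arguments": {"rows": [{"x": 0,"y": 0,"z": 1.5,"ax": 0,"ay": 0,"az": 0,"gripper": 1},{"x": 0,"y": 0,"z": 0,"ax": 0,"ay": 0,"az": 0,"gripper": 1},{"x": 0,"y": 0,"z": 0,"ax": 0,"ay": 0,"az": 0,"gripper": 1}]}}

```text
clock: 10.6
position: [0.5556, 0.0589, 0.1792]
ee_rot: [0.995, -0.104, -0.0, -0.0]
ft_force: [-9.6, 2.4, 4.7]
grip_width: 0.129
grasp_force: 53.5
```

{"name": "apply_moves", "arguments": {"rows": [{"x": -0.3,"y": 0,"z": 1,"ax": 0,"ay": 0,"az": 0,"gripper": 1},{"x": 0,"y": 0,"z": 0,"ax": 0,"ay": 0,"az": 0,"gripper": 1},{"x": 0,"y": 0,"z": 0,"ax": 0,"ay": 0,"az": 0,"gripper": 1}]}}

```text
clock: 10.85
position: [0.5556, 0.059, 0.1783]
ee_rot: [0.995, -0.104, -0.0, -0.0]
ft_force: [-6.8, 2.1, 4.4]
grip_width: 0.135
grasp_force: 53.5
```

{"name": "apply_moves", "arguments": {"rows": [{"x": 0,"y": 0,"z": 1,"ax": 0,"ay": 0,"az": 0,"gripper": 1},{"x": 0,"y": 0,"z": 0,"ax": 0,"ay": 0,"az": 0,"gripper": 1},{"x": 0,"y": 0,"z": 0,"ax": 0,"ay": 0,"az": 0,"gripper": 1}]}}

```text
clock: 11.1
position: [0.5557, 0.059, 0.1778]
ee_rot: [0.995, -0.104, -0.0, -0.0]
ft_force: [-9.6, 1.5, 9.7]
grip_width: 0.133
grasp_force: 54.1
```

{"name": "apply_moves", "arguments": {"rows": [{"x": 0,"y": 0,"z": 1,"ax": 0,"ay": 0,"az": 0,"gripper": 1},{"x": 0,"y": 0,"z": 0,"ax": 0,"ay": 0,"az": 0,"gripper": 1},{"x": 0,"y": 0,"z": 0,"ax": 0,"ay": 0,"az": 0,"gripper": 1}]}}

```text
clock: 11.35
position: [0.5557, 0.059, 0.1764]
ee_rot: [0.995, -0.104, -0.0, -0.0]
ft_force: [-6.8, 2.5, 6.2]
grip_width: 0.135
grasp_force: 53.3
```

{"name": "apply_moves", "arguments": {"rows": [{"x": 0,"y": 0,"z": 0.7,"ax": 0,"ay": 0,"az": 0,"gripper": 1},{"x": 0,"y": 0,"z": 0,"ax": 0,"ay": 0,"az": 0,"gripper": 1},{"x": 0,"y": 0,"z": 0,"ax": 0,"ay": 0,"az": 0,"gripper": 1}]}}

```text
clock: 11.6
position: [0.5557, 0.0591, 0.1758]
ee_rot: [0.995, -0.104, -0.0, -0.0]
ft_force: [-7.7, 2.0, 6.2]
grip_width: 0.132
grasp_force: 53.5
```

{"name": "apply_moves", "arguments": {"rows": [{"x": 0,"y": 0,"z": 0.7,"ax": 0,"ay": 0,"az": 0,"gripper": 1},{"x": 0,"y": 0,"z": 0,"ax": 0,"ay": 0,"az": 0,"gripper": 1},{"x": 0,"y": 0,"z": 0,"ax": 0,"ay": 0,"az": 0,"gripper": 1}]}}

```text
clock: 11.85
position: [0.5557, 0.0591, 0.1751]
ee_rot: [0.995, -0.104, -0.0, -0.0]
ft_force: [-8.1, 2.2, 6.1]
grip_width: 0.133
grasp_force: 53.7
```

{"name": "apply_moves", "arguments": {"rows": [{"x": 0,"y": 0,"z": 0.7,"ax": 0,"ay": 0,"az": 0,"gripper": 1},{"x": 0,"y": 0,"z": 0,"ax": 0,"ay": 0,"az": 0,"gripper": 1},{"x": 0,"y": 0,"z": 0,"ax": 0,"ay": 0,"az": 0,"gripper": 1}]}}

```text
clock: 12.1
position: [0.5557, 0.0591, 0.1744]
ee_rot: [0.995, -0.104, -0.0, -0.0]
ft_force: [-7.7, 1.7, 6.5]
grip_width: 0.135
grasp_force: 53.7
```

{"name": "apply_moves", "arguments": {"rows": [{"x": -0.2,"y": 0,"z": 0.7,"ax": 0,"ay": 0,"az": 0,"gripper": 1},{"x": 0,"y": 0,"z": 0,"ax": 0,"ay": 0,"az": 0,"gripper": 1},{"x": 0,"y": 0,"z": 0,"ax": 0,"ay": 0,"az": 0,"gripper": 1}]}}

```text
clock: 12.35
position: [0.5557, 0.0591, 0.1742]
ee_rot: [0.995, -0.104, 0.0, -0.0]
ft_force: [-9.1, 2.4, 9.5]
grip_width: 0.134
grasp_force: 54.2
```

{"name": "apply_moves", "arguments": {"rows": [{"x": 0,"y": 0,"z": 0.7,"ax": 0,"ay": 0,"az": 0,"gripper": 1},{"x": 0,"y": 0,"z": 0,"ax": 0,"ay": 0,"az": 0,"gripper": 1},{"x": 0,"y": 0,"z": 0,"ax": 0,"ay": 0,"az": 0,"gripper": 1}]}}

```text
clock: 12.6
position: [0.5557, 0.0591, 0.174]
ee_rot: [0.995, -0.104, 0.0, -0.0]
ft_force: [-10.9, 1.9, 13.9]
grip_width: 0.134
grasp_force: 54.9
```

Hard stop felt at z = 0.174 with 14 N, so the caddy is home. Next I relax the pull and let go.

{"name": "apply_moves", "arguments": {"rows": [{"x": -0.5,"y": 0,"z": -1,"ax": 0,"ay": 0,"az": 0,"gripper": 1},{"x": 0,"y": 0,"z": 0,"ax": 0,"ay": 0,"az": 0,"gripper": 1},{"x": 0,"y": 0,"z": 0,"ax": 0,"ay": 0,"az": 0,"gripper": 1}], "newtons": 25}}

```text
clock: 12.85
position: [0.5557, 0.059, 0.1742]
ee_rot: [0.995, -0.105, 0.001, -0.0]
ft_force: [-4.3, 2.5, 7.5]
grip_width: 0.131
grasp_force: 53.5
```

```bash
python3 - <<'E'
from h import *
delta([.5557,.0591,.174],-12)
W=shot('wrist');save(W,'pics/w5.png')
S=shot('scene');save(S,'pics/scene5.png')
w=cv2.imread('pics/w5.png');s=cv2.imread('pics/scene5.png')
z=lambda i,x,y,w,h:cv2.resize(i[y:y+h,x:x+w],(400,300),interpolation=cv2.INTER_CUBIC)
cv2.imwrite('pics/c5.png',np.hstack([z(w,220,130,200,150),z(s,220,200,100,75)]))
E
```

```text
pos [0.5557 0.059  0.1742] yaw -12.01 tilt z [ 1.5e-03  4.0e-04 -1.0e+00] w 0.131368976066062 gf 53.530645966529846 F [-4.28  2.53  7.53] t 12.85
xyz mm [-0.  -0.1  0.2] az -0.0
```

View pics/c5.png

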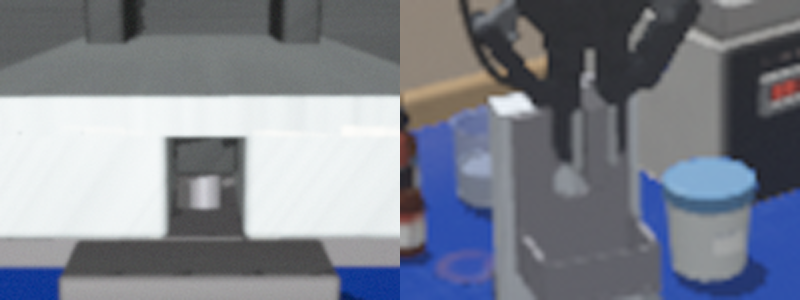

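Plate is flat on the face, with its tab at crop 198 against the groove at 205, so about 1 mm off centre. Opening the gripper.

{"name": "apply_moves", "arguments": {"rows": [{"x": 0,"y": 0,"z": 0,"ax": 0,"ay": 0,"az": 0,"gripper": 0.7},{"x": 0,"y": 0,"z": 0,"ax": 0,"ay": 0,"az": 0,"gripper": 0.65},{"x": 0,"y": 0,"z": 0,"ax": 0,"ay": 0,"az": 0,"gripper": 0.65},{"x": 0,"y": 0,"z": 0,"ax": 0,"ay": 0,"az": 0,"gripper": 0.65}]}}

```text
clock: 13.28
position: [0.5554, 0.058, 0.1731]
ee_rot: [0.994, -0.105, 0.0, 0.0]
ft_force: [0.2, -0.2, -0.0]
grip_width: 0.347
grasp_force: 0.0
```

```bash
python3 - <<'E'
from h import *
delta([.5557,.0591,.174],-12)
E
```

```text
pos [0.5554 0.058  0.1731] yaw -12.07 tilt z [ 1.e-04 -2.e-04 -1.e+00] w 0.34660185127461907 gf 0.0 F [ 0.22 -0.21 -0.  ] t 13.2833
xyz mm [ 0.1 -1.1 -0.9] az -0.1
```

Free of contact. Now straight up and clear.

{"name": "apply_moves", "arguments": {"rows": [{"x": 0,"y": 0,"z": -10,"ax": 0,"ay": 0,"az": 0,"gripper": 0.65},{"x": 0,"y": 0,"z": -20,"ax": 0,"ay": 0,"az": 0,"gripper": 0.65},{"x": 0,"y": 0,"z": -30,"ax": 0,"ay": 0,"az": 0,"gripper": 0.65},{"x": 0,"y": 0,"z": -35,"ax": 0,"ay": 0,"az": 0,"gripper": 0.65},{"x": 0,"y": 0,"z": -20,"ax": 0,"ay": 0,"az": 0,"gripper": 0.65}]}}

```text
clock: 13.7
position: [0.5559, 0.0587, 0.2926]
ee_rot: [0.994, -0.105, 0.002, -0.0]
ft_force: [0.2, 0.3, 0.8]
grip_width: 0.349
grasp_force: 0.0
```

{"name": "apply_moves", "arguments": {"rows": [{"x": -30,"y": 0,"z": 0,"ax": 0,"ay": 0,"az": 0,"gripper": 0.65},{"x": -35,"y": 0,"z": 0,"ax": 0,"ay": 0,"az": 0,"gripper": 0.65},{"x": 0,"y": 0,"z": 0,"ax": 0,"ay": 0,"az": 0,"gripper": 0.65},{"x": 0,"y": 0,"z": 0,"ax": 0,"ay": 0,"az": 0,"gripper": 0.65},{"x": 0,"y": 0,"z": 0,"ax": 0,"ay": 0,"az": 0,"gripper": 0.65}]}}

```text
clock: 14.12
position: [0.4921, 0.0715, 0.2891]
ee_rot: [0.994, -0.105, 0.001, 0.0]
ft_force: [-0.1, 0.2, 0.2]
grip_width: 0.351
grasp_force: 0.0
```

```bash
python3 - <<'E'
from h import *
W=shot('wrist');save(W,'pics/w6.png')
S=shot('scene');save(S,'pics/scene6.png')
w=cv2.imread('pics/w6.png');s=cv2.imread('pics/scene6.png')
z=lambda i,x,y,w,h:cv2.resize(i[y:y+h,x:x+w],(400,300),interpolation=cv2.INTER_CUBIC)
cv2.imwrite('pics/c6.png',np.hstack([z(w,160,0,320,240),z(s,220,200,100,75)]))
E
```

```text
(no output)
```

View pics/c6.png

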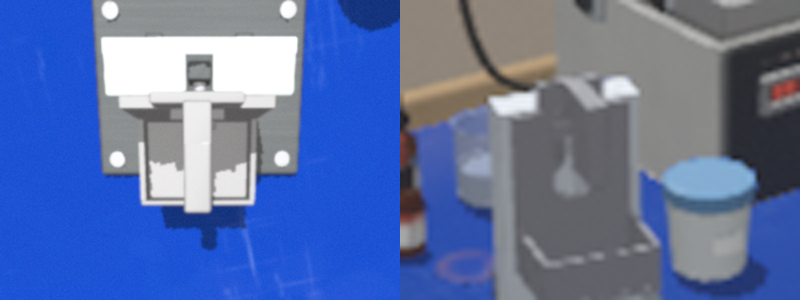

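The caddy hangs straight on the face: tab at crop (198,97), groove at (200,70), screw at the slot top. The gripper is clear.

```bash
python3 -c "
from workcell import *
print(hand_in())"
```

```text
the job is handed in; nothing more can be done
None
```

The grey caddy hangs straight on the screw, pulled down to the hard stop at about 14 N and released with the gripper clear; I handed the job in at about 14 s, and no verdict came back.

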